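Set the phone stand's sliding arm to its tape mark and lock it

TASK

The arm of the phone stand has slid all the way out because its flip lever is open. Push the sliding arm back up along its boom until the upper end of its clamp just meets the black tape, and only there flip the lever fully shut against the clamp, without the arm leaving the mark. Do not let go afterwards: finish while still pinching clamp and lever at the mark, and leave the things around the stand undisturbed.

Things in the scene. Friction and masses are not known exactly. Their poses are not given: they have to be found in the camera images.
- stand: Phone stand, fixed: dark steel base plate 180 x 120 x 10 mm with an upright round post 21 mm thick. Origin: foot of the post, on the shelf. At 262 mm height the post carries a square aluminium boom (14 x 14 mm, 335 mm long) that slopes down by 0.28 rad away from the post. Boom and arm swivel on the post under some 2 N sideways at the clamp, so the clamp centres itself between two closing fingers
- sleeve: Sliding arm on the boom: black clamp block at its upper end, then a 20 x 20 mm tube 188 mm long, a level phone (147 x 71 mm) under its low end. Origin: on the boom's axis, in the clamp's upper end face, which faces post and tape. x: along the boom, downhill; y: level, across the boom, to the lever's side; z: square to the boom, upward
- clamp (a point): Centre of the clamp block (36 mm along the boom, 30 wide, 32 high), on the boom's axis, 18 mm downhill of its upper end face. Axes as the sliding arm. On the side away from the lever is a flat ribbed thumb rest, its face 18 mm from this centre. Arm: about 0.36 kg; with the lever open it slides downhill (net pull 0.6 to 1 N) to its end stop, where it starts; it can go 150 mm uphill
- mark (a point): Length mark: the edge, towards the sliding arm, of a 7 mm wide turn of black tape round the boom, uphill of the clamp (some 65 to 130 mm from its upper end face at the start). The point lies on the boom's axis; axes as the sliding arm. The tape is thin and passes under the clamp
- lever_tip (a point): Middle of the free end of the flip lever, a steel paddle 28 mm wide along the boom, 44 mm long, 6 mm thick (outer side at the tip 5 mm from this point). Its hinge runs along the boom at the clamp's lower edge, 19.5 mm beside and 13 mm below the boom's axis, at the clamp's middle. Shut, it stands up flat along the clamp's side, tip 15 mm above the clamp's top; open, it leans outward
- paddle: The same flip lever's paddle; origin on its hinge, x along the boom, z along the paddle to its tip
- lever (a joint): Flip lever's angle, rad: 0 fully shut, grows as its tip leans outward; starts at 0.4 to 0.55 (clamp and lever then 59 to 66 mm across, shut 42). Stays where left. A light pinch of 3 to 7 N across thumb rest and lever carries the arm without moving the lever; a firm one flips it, and 20 to 28 N shuts it fully. In the last 0.1 rad its cam bears on the boom and locks the arm
- organizer: Bystander, loose: clear seven-day pill organizer, 160 x 36 x 24 mm, lying flat; origin at the centre of its underside
- compact: Bystander, loose: round brushed steel mirror compact, 68 mm across, 13 mm thick, lying flat; origin at the centre of its underside
- roller: Bystander, loose: wooden massage roller, 256 mm long, 44 mm high, lying; origin at the middle of its underside
- dispenser: Bystander, loose: empty blue pump dispenser, 68 mm across, 172 mm high, standing; origin at the centre of its underside
- jar: Bystander, loose: small cream jar, 61 mm across, 47 mm high, standing; origin at the centre of its underside
- hangers: Bystander, loose: stack of five white plastic hangers, 390 mm wide, 43 mm high, lying; origin in the middle of the straight bar, on the shelf

How it is judged (in metres and radians):
On the way, in this order (a step that is already met when the one before it is completed fails the run):
1. the arm is held by the fingers with the clamp's upper end at the tape edge (within 5 mm), lever still open (above 0.3 rad) (x of mark in the frame of sleeve between -0.005 and 0.005 m and value of joint lever above 0.3 rad and contact force between the fingers and sleeve above 0.3 N), for 0.3 s.
2. the lever is shut (below 0.1 rad) with the clamp's end still at the tape edge (within 5 mm) (x of mark in the frame of sleeve between -0.005 and 0.005 m and value of joint lever below 0.1 rad), for 0.3 s.
At the end, for the whole second after the job is handed in: The clamp's upper end face is within 5 mm of the tape's near edge, the lever is shut (below 0.1 rad), the arm is still, and the fingers still hold it: over 3 N of contact with the arm and lever together, over 1 N of it on the lever, through the last second (all of step 2 and contact force between the fingers and sleeve above 3 N and linear speed of sleeve below 0.02 m/s and contact force between each of the fingers, the fingers, the fingers, the fingers and paddle above 1 N); the arm keeps its last pose, push and grip.
It fails at once if the lever is shut (below 0.2 rad) while the clamp's end is more than 10 mm from the mark (value of joint lever below 0.2 rad and (x of mark in the frame of sleeve below -0.01 m or x of mark in the frame of sleeve above 0.01 m)).
It fails at once if a bystander is moved by more than 25 mm (distance of any of organizer, compact, roller, dispenser, jar, hangers from where it was at the start of the episode above 0.025 m).
It also fails if it takes over 38 s, if anything falls off the work surface, if the arm or the gripper's body presses on something with over 40 N, if the wrist force passes 120 N, or if a joint passes its speed limit or range.

ROBOT

A 6-joint arm with a two-finger parallel gripper is mounted at the origin on the work surface. World frame = base frame: x ahead of the robot, y to its left, z up, the work surface at z = 0. Lengths are in mm, angles in rad, forces in N, time in s.
With the tool pointing down it reaches from about 275 to 825 mm from the base axis. Payload 5.2 kg.
Tool frame: the origin (TCP) lies midway between the tips of the shut fingers; the grasp point (between the pads) lies 19 mm behind it; y points along the fingers, x is the direction in which the jaws open and shut, and the axes are right-handed (so a half turn about y gives the same grasp; the last joint's range is limited). The gripper opens to 93 mm and grips with 3 to 60 N. Pads are 15 mm wide; open, the fingers measure 128 mm over their backs; the gripper's body (75 mm by 188 mm) begins 65 mm behind the grasp point.
Start: joints at [1.081, 0.259, 1.535, -0, 1.348, -0.203], TCP at [155.564, 527.546, 218.653] pointing down, gripper open.
Joint ranges: [-3.14, 3.14], [-0.91, 2.08], [0.19, 2.58], [-1.22, 4.36], [0.22, 2.71], [-3.12, 3.12]. Speed limits (rad/s): [2.57, 2.57, 3.14, 3.14, 3.14, 3.14].

INTERFACE

Orientations are given as a 3x3 rotation matrix whose columns are the frame's x, y, z axes.
In Python, from rig import env gives the robot as it stands.
- The arm moves only by the tool move_arm, never from a script. Its arguments are lists of equal length, an entry for each row: "dp": the shift along the tool's x, y, z in units of 100 mm (1.0 is 100 mm), a list of three; "turn": the turn about the tool's y in units of 45 degrees (1.0 is 45 degrees). In form: {"dp": [[x, y, z], ...], "turn": [turn, ...]}. A call has 1 to 20 rows; each row is the pose to reach, as a shift and turn from the pose measured when the call began, along the tool's axes at that moment; what a row does not reach only later rows make up. A row lasts 1/10 s, in which the tool goes at most 50 mm and 8.59 degrees, less where a joint would pass 70% of its speed; a pose out of reach is approached as far as the arm can. A call with a number of a shift or a turn outside -1 to 1 is refused whole. A call with a gripper value outside its range is refused whole. "grip" is the opening, from 0 (shut) to 1 (fully open), set as the call begins (left out, the last holds). The fingers move at their own pace and stop on an object; "newtons" is the grip in N (left out, the last holds). Time passes only in rows, so rows that repeat a pose let the fingers close. It gives the time, the measured TCP pose, the force and the opening at its end, in the units of the state.
- env.state(): the state, without advancing time (a new reading comes with each control period).
- env.get_image(name): name is "scene" or "top" or "wrist"; returns (picture, depth): 384x512x3 uint8, blue, green, red; 384x512 float32, mm along the optical axis (not along the pixel's ray), 0 where there is no reading.
- env.camera_info(name): a dict with "fx", "fy", "cx", "cy" (pixels), "k1" (the pictures are not rectified: a ray, as slopes to the right and down, at radius r is drawn at 1 + k1 r^2 times it, then the intrinsics apply), "view" (4x4, takes a point from world to camera coordinates); the wrist camera has in their place "hand_eye" (4x4, takes a point from camera to tool coordinates, whose origin is the TCP and whose axes are the tool frame's). Camera axes: x right, y up, looking along -z (the intrinsics and any distortion apply to the point x, -y, -z); pixel columns grow to the right and rows downward; lengths in mm; the calibration is good to about 2 mm. A picture is of the moment at which its call begins: read the wrist's pose just before it. camera_info takes no time and is no camera call.
- env.sign_off(): hands the job in, once; it reports no verdict.
The state is a dict: "time": time; "joint_pos": joint angles; "joint_vel": joint speeds; "joint_torque": joint torques, N m; "tcp_pos": TCP position; "eef_rot": TCP orientation; "wrist_force": force on the tool from outside, world axes, zero at the start; "moment": the same for the moment, N m; "width": finger opening in mm.
Only numpy, scipy, OpenCV 4.12 (cv2) and the standard library are available. Lean on these libraries where they do the work, as an engineer would, in place of code of your own. Each camera call takes 0.05 s, during which the arm holds its last target. There are 200 camera calls.

## Working session

There is one attempt and no reset: what is moved stays moved. The work goes in short steps, Python scripts to look and compute and a tool call to move; the robot and the scene stay as the last step left them, time stands still between calls to the robot, and variables do not carry over. Pictures are saved under pics/ and viewed, about 8 in all and at most 12, crops included, and the job is handed in when it is done.

Besides the shell and the picture viewer there is one more tool, called after "Emit:" as name([rows], argument=value, ...), one row to a line, values as JSON. move_arm: Moves the arm, as the interface text tells. Shifts and turns lie within -1 to 1; 1 stands for 100 mm of shift or 45 degrees of turn. Its arguments: {"type":"object","properties":{"dp":{"type":"array","items":{"type":"array","items":{"type":"number"}}},"turn":{"type":"array","items":{"type":"number"}},"grip":{"type":"number"},"newtons":{"type":"number"}},"required":["dp","turn"]}

```bash
mkdir -p pics; ls
cat > h.py <<'E'
import numpy as np, cv2
from rig import env
def grab(n,tag):
    s=env.state(); im,d=env.get_image(n); cv2.imwrite(f'pics/{tag}.png',im); np.savez(f'{tag}.npz',im=im,d=d,p=s['tcp_pos'],R=s['eef_rot'],n=n); return im,d
def world(tag,uv,depth=None):
    z=np.load(f'{tag}.npz'); n=str(z['n']); c=env.camera_info(n); d=z['d']; out=[]
    for (u,v) in uv:
        x=(u-c['cx'])/c['fx']; y=(v-c['cy'])/c['fy']; X,Y=x,y
        for _ in range(10):
            k=1+c['k1']*(X*X+Y*Y); X,Y=x/k,y/k
        D=d[int(round(v)),int(round(u))] if depth is None else depth
        p=np.array([X*D,-Y*D,-D,1])
        if n=='wrist':
            q=(np.array(c['hand_eye'])@p)[:3]; w=z['R']@q+z['p']
        else: w=(np.linalg.inv(np.array(c['view']))@p)[:3]
        out.append(w)
    return np.array(out)
E
python3 - <<'E'
from h import *
a,_=grab('scene','s0'); b,_=grab('top','t0'); c,_=grab('wrist','w0')
print(env.state()); print(env.camera_info('scene'),env.camera_info('wrist'))
E
```

```text
pics
{'time': 0.15, 'joint_pos': array([ 1.08118710e+00,  2.59198261e-01,  1.53579447e+00, -1.08115975e-05,
        1.34798540e+00, -2.02783236e-01]), 'joint_vel': array([-0.00019916, -0.0018079 , -0.00250838, -0.00022149,  0.00146643,
        0.00144379]), 'joint_torque': array([ 2.04459611e-03, -4.37647104e+01, -2.84232384e+01,  7.20023643e-02,
        3.79757036e-02, -9.46478394e-05]), 'tcp_pos': array([155.38163994, 527.18054414, 218.01141393]), 'eef_rot': array([[ 2.82906577e-01, -6.42256642e-04, -9.59147255e-01],
       [ 9.59146507e-01, -1.22766278e-03,  2.82907179e-01],
       [-1.35920840e-03, -9.99999040e-01,  2.68704340e-04]]), 'wrist_force': array([ 0.99140615, -0.28985213, -1.1363838 ]), 'moment': array([-0.03374257, -0.0277006 ,  0.05168949]), 'width': 92.53479085217826}
{'fx': 362.29287488460926, 'fy': 362.29287488460926, 'cx': 257.7146195352746, 'cy': 192.29648628632003, 'k1': -0.02504813306171757, 'view': array([[-4.99262601e-01,  8.66249003e-01,  1.86954344e-02,
         3.48181657e+02],
       [-5.32934028e-01, -3.24026293e-01,  7.81657395e-01,
         1.51918138e+02],
       [ 6.83167752e-01,  3.80288871e-01,  6.23427781e-01,
        -1.32522389e+03],
       [ 0.00000000e+00,  0.00000000e+00,  0.00000000e+00,
         1.00000000e+00]])} {'fx': 280.9550937530777, 'fy': 280.9550937530777, 'cx': 254.1414258962449, 'cy': 194.94383165472664, 'k1': -0.053366096191207905, 'hand_eye': array([[ 9.99999511e-01, -3.77912106e-04, -9.13516320e-04,
        -2.89170143e-01],
       [-7.98853044e-04,  2.35452981e-01, -9.71885413e-01,
        -1.66029027e+02],
       [ 5.82377404e-04,  9.71885668e-01,  2.35452564e-01,
         6.58392846e+01],
       [ 0.00000000e+00,  0.00000000e+00,  0.00000000e+00,
         1.00000000e+00]])}
```

View pics/s0.png

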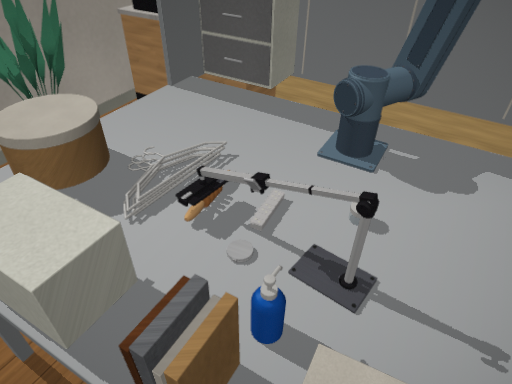

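View pics/t0.png

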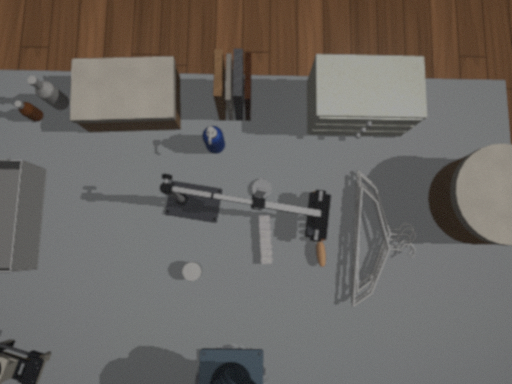

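The scene picture shows the stand's post top at (367,205), the tape at about (311,190), the clamp at (260,182) and the phone at (203,190). In the top picture the boom runs from the post at (167,187) to the clamp at (258,202).

Run:
```python
from h import *
a=cv2.imread('pics/s0.png')[150:225,180:390]; b=cv2.imread('pics/t0.png')[165:245,150:340]
a=cv2.resize(a,(780,279),interpolation=cv2.INTER_CUBIC); b=cv2.resize(b,(780,321),interpolation=cv2.INTER_CUBIC)
cv2.imwrite('pics/c0.png',cv2.convertScaleAbs(np.vstack([a,b]),alpha=1.5))
print(np.round(world('s0',[(340,193),(325,190.5),(311,190),(290,187),(275,184.5),(260,182),(240,177),(225,175),(210,171)]),0))
print(np.round(world('t0',[(180,188),(200,193),(220,196),(240,199),(258,202),(280,206),(300,209)]),0))
```

```text
[[ 588.  120.  255.]
 [ 583.   88.  244.]
 [ 582.   58.  233.]
 [ 577.    7.  217.]
 [ 571.  -32.  205.]
 [ 575.  -69.  200.]
 [ 562. -131.  182.]
 [ 558. -179.  168.]
 [ 549. -232.  155.]]
[[ 589.  138.  260.]
 [ 579.   86.  240.]
 [ 573.   31.  227.]
 [ 568.  -25.  207.]
 [ 560.  -77.  203.]
 [ 552. -143.  180.]
 [ 546. -205.  162.]]
```

View pics/c0.png

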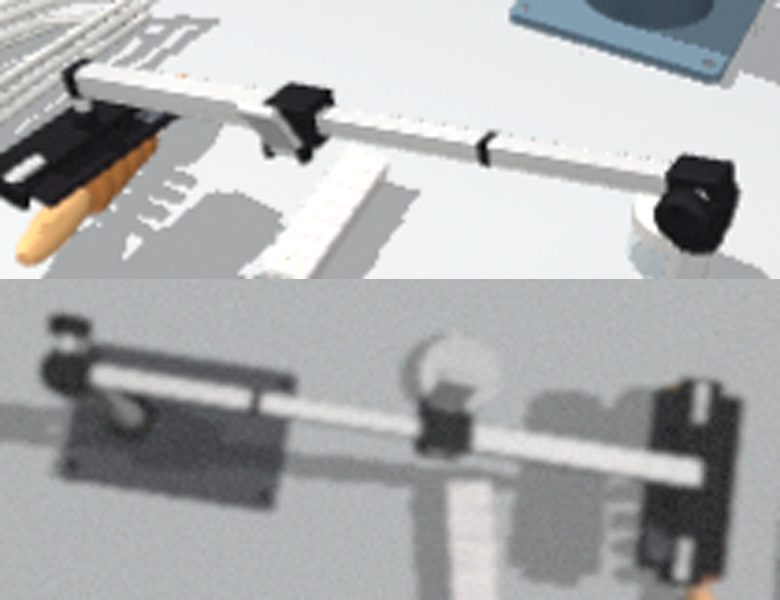

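The lever is on the far (+x) side of the boom, and the tape is at about (582,58,233). I'll approach high, well clear of the post.

Emit:
move_arm([
  [-0.4,-0.3,-0.45],
  [-0.75,-0.6,-0.9],
  [-0.85,-0.7,-1.0],
  [-0.85,-0.7,-1.0],
], turn=[0,0,0,0], grip=1)

```text
time: 0.55
tcp_pos: [230.5, 415.4, 291.4]
eef_rot: [[0.287, 0.004, -0.958], [0.958, 0.001, 0.287], [0.003, -1.0, -0.004]]
wrist_force: [-0.4, 0.6, -0.4]
width: 93.0
```

Emit:
move_arm([
  [-0.4,-0.2,-0.5],
  [-0.8,-0.4,-1.0],
  [-0.9,-0.5,-1.0],
], turn=[0,0,0])

```text
time: 0.85
tcp_pos: [300.4, 299.4, 340.6]
eef_rot: [[0.286, 0.002, -0.958], [0.958, 0.0, 0.286], [0.001, -1.0, -0.002]]
wrist_force: [0.3, 0.9, -0.7]
width: 93.0
```

Emit:
move_arm([
  [-0.4,0,-0.5],
  [-0.8,0,-1.0],
  [-0.9,0,-1.0],
], turn=[0,0,0])

```text
time: 1.15
tcp_pos: [371.9, 182.8, 340.2]
eef_rot: [[0.287, 0.002, -0.958], [0.958, 0.0, 0.287], [0.001, -1.0, -0.002]]
wrist_force: [0.5, 0.1, 0.0]
width: 92.6
```

Emit:
move_arm([
  [-0.4,0,-0.5],
  [-0.8,0,-1.0],
  [-0.9,0,-1.0],
  [-0.9,0,-1.0],
  [-0.9,0,-1.0],
  [-0.9,0,-1.0],
], turn=[0.15,0.3,0.45,0.6,0.8,0.9])

```text
time: 1.75
tcp_pos: [442.0, 67.9, 339.4]
eef_rot: [[0.844, 0.0, -0.537], [0.537, 0.001, 0.844], [0.001, -1.0, 0.0]]
wrist_force: [-0.5, 0.1, 0.2]
width: 92.9
```

Emit:
move_arm([
  [0.1,0,-0.35],
  [0.2,0,-0.7],
  [0.3,0,-1.0],
  [0.3,0,-1.0],
  [0.3,0,-1.0],
  [0.3,0,-1.0],
], turn=[0.17,0.34,0.5,0.7,0.87,0.87])

```text
time: 2.35
tcp_pos: [521.1, 0.0, 338.3]
eef_rot: [[0.993, -0.001, 0.117], [-0.117, 0.001, 0.993], [-0.002, -1.0, 0.001]]
wrist_force: [0.4, 0.6, 0.5]
width: 92.9
```

Emit:
move_arm([
  [0.3,0,-0.25],
  [0.5,0,-0.5],
  [0.5,0,-0.5],
  [0.5,0,-0.5],
], turn=[0,0,0,0])

```text
time: 2.75
tcp_pos: [564.8, -55.2, 337.3]
eef_rot: [[0.993, -0.003, 0.115], [-0.115, 0.003, 0.993], [-0.003, -1.0, 0.002]]
wrist_force: [-0.2, 1.5, 0.2]
width: 92.9
```

Run:
```python
from h import *
im,d=grab('wrist','w1'); s=env.state(); print(s['time'],s['tcp_pos'],s['eef_rot'][:,0])
cv2.imwrite('pics/w1b.png',cv2.convertScaleAbs(cv2.resize(im,(768,576)),alpha=1.4))
```

```text
2.8 [564.51009996 -54.68285563 337.73129079] [ 0.99334902 -0.11511302 -0.00259105]
```

View pics/w1b.png

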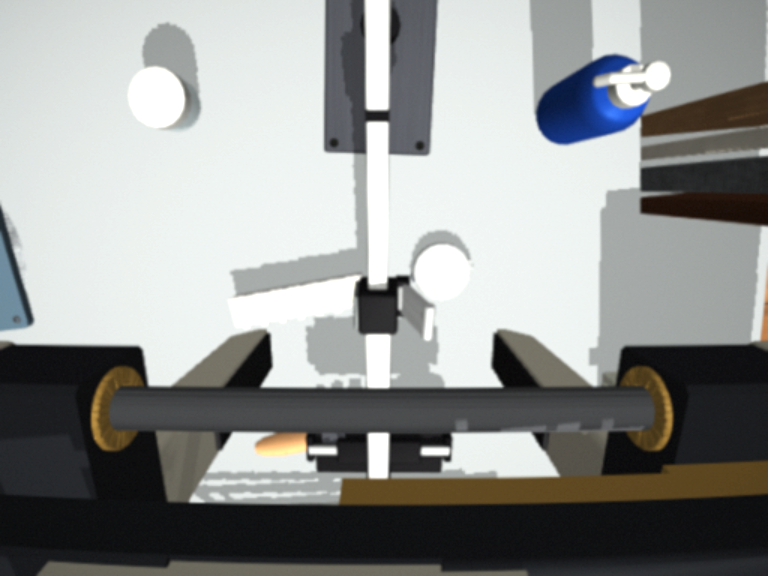

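The wrist picture shows the tape at about (377,116) in 1.5x pixels and the clamp block at (377,305), with its upper top edge near row 281. The open paddle is at (415,315), and the boom runs almost straight up the picture. Next I'll measure the edges precisely.

Run:
```python
from h import *
z=np.load('w1.npz'); g=z['im'].max(2).astype(int); d=z['d']
print('tape col', list(zip(range(68,88),g[68:88,249:254].mean(1).astype(int))))
print('clamp col', [(r,int(g[r,248:256].mean()),int(d[r,251])) for r in range(180,226,2)], [(r,int(g[r,248:256].mean())) for r in range(184,192)])
# boom edges on rows
B=[]
for r in (60,100,120,140,160,175):
    row=g[r,225:275]; dd=d[r,225:275]
    m=np.where((dd<np.median(dd[24:28])+12)&(dd>100))[0]+225
    u=(m.min()+m.max())/2; B.append((u,r)); print(r,m.min(),m.max(),d[r,int(u)],g[r,int(u)])
P=world('w1',B); print(np.round(P,1))
k=np.polyfit(P[:,1],P[:,0],1); kz=np.polyfit(P[:,1],P[:,2],1); print('yaw slope',k,'z',kz)
print('clamp row',[(c,int(g[205,c]),int(d[205,c])) for c in range(228,296,3)])
```

```text
tape col [(68, np.int64(210)), (69, np.int64(211)), (70, np.int64(211)), (71, np.int64(210)), (72, np.int64(190)), (73, np.int64(126)), (74, np.int64(50)), (75, np.int64(21)), (76, np.int64(23)), (77, np.int64(23)), (78, np.int64(22)), (79, np.int64(23)), (80, np.int64(70)), (81, np.int64(155)), (82, np.int64(204)), (83, np.int64(214)), (84, np.int64(213)), (85, np.int64(213)), (86, np.int64(213)), (87, np.int64(213))]
clamp col [(180, 217, 304), (182, 217, 306), (184, 217, 307), (186, 218, 307), (188, 193, 309), (190, 131, 310), (192, 95, 311), (194, 15, 309), (196, 13, 305), (198, 28, 305), (200, 33, 306), (202, 34, 308), (204, 34, 308), (206, 35, 312), (208, 34, 311), (210, 35, 313), (212, 35, 314), (214, 35, 315), (216, 36, 317), (218, 36, 317), (220, 34, 320), (222, 102, 323), (224, 220, 329)] [(184, 217), (185, 217), (186, 218), (187, 215), (188, 193), (189, 155), (190, 131), (191, 123)]
60 244 259 246.74402 206
100 245 259 262.19397 216
120 245 258 271.3477 220
140 245 258 281.26202 221
160 246 258 292.9196 223
175 246 258 301.08432 223
[[575.3  67.6 237.7]
 [571.7  34.6 227.7]
 [569.1  16.6 222.5]
 [566.7  -2.6 216.2]
 [564.7 -23.4 210.2]
 [562.7 -39.8 205.7]]
yaw slope [1.17609282e-01 5.67324293e+02] z [  0.29987383 217.34563548]
clamp row [(228, 199, 499), (231, 187, 522), (234, 174, 521), (237, 116, 313), (240, 24, 309), (243, 32, 308), (246, 32, 308), (249, 34, 308), (252, 35, 309), (255, 35, 309), (258, 36, 310), (261, 37, 310), (264, 40, 310), (267, 143, 339), (270, 91, 329), (273, 95, 322), (276, 93, 315), (279, 94, 308), (282, 94, 302), (285, 147, 298), (288, 154, 296), (291, 173, 523), (294, 176, 521)]
```

Run:
```python
from h import *
u=np.array([-np.sin(0)*0-0.1168,-0.9932,0]); a=.28
x=np.r_[u[:2]*np.cos(a),-np.sin(a)]; y=np.array([.9932,-.1168,0]); zz=np.cross(x,y)
T=np.vstack([world('w1',[(251.5,80.5)],255.0),world('w1',[(251.5,193.3)],310.8),world('w1',[(251.5,197)],305),world('w1',[(251.5,221.5)],320.5),world('w1',[(286,205)],297)])
d=np.load('w1.npz')['d'];print(d[76:88,251], d[190:200,251])
O=T[0]
for p in T: print(np.round(p,1),'s,y,z rel tape-top', np.round([(p-O)@x,(p-O)@y,(p-O)@zz],1))
```

```text
[251.16414 251.37732 252.13844 253.22089 253.4518  253.80028 254.78091
 255.88101 256.64487 256.49255 256.1212  256.56882] [310.3972  311.32535 311.50742 311.2715  309.03125 307.12106 305.66006
 305.08844 305.17453 305.16183]
[573.3  51.5 231. ] s,y,z rel tape-top [0. 0. 0.]
[559.6 -60.9 200.9] s,y,z rel tape-top [117.1  -0.4   2.3]
[559.4 -63.5 207.5] s,y,z rel tape-top [117.8  -0.3   9.3]
[555.7 -94.2 199. ] s,y,z rel tape-top [149.9  -0.4   9.7]
[595.1 -73.9 217. ] s,y,z rel tape-top [121.1  36.3  20.3]
```

Emit:
move_arm([
  [0.05,0.2,-0.12],
  [0.09,0.45,-0.24],
  [0.09,0.8,-0.24],
  [0.09,0.9,-0.24],
  [0.09,0.9,-0.24],
], turn=[0,0,0,0,0])

```text
time: 3.3
tcp_pos: [569.2, -77.9, 246.5]
eef_rot: [[0.994, -0.006, 0.113], [-0.113, 0.004, 0.994], [-0.006, -1.0, 0.003]]
wrist_force: [0.1, 0.3, -0.7]
width: 92.8
```

Run:
```python
from h import *
im,d=grab('wrist','w2'); s=env.state(); print(s['time'],s['tcp_pos'],s['eef_rot'])
cv2.imwrite('pics/w2b.png',cv2.convertScaleAbs(cv2.resize(im,(768,576)),alpha=1.6))
```

```text
3.35 [570.26456572 -78.37747735 248.27388553] [[ 0.99352792 -0.00247649  0.11356114]
 [-0.11355441  0.00270515  0.9935281 ]
 [-0.00276766 -0.99999327  0.00240643]]
```

View pics/w2b.png

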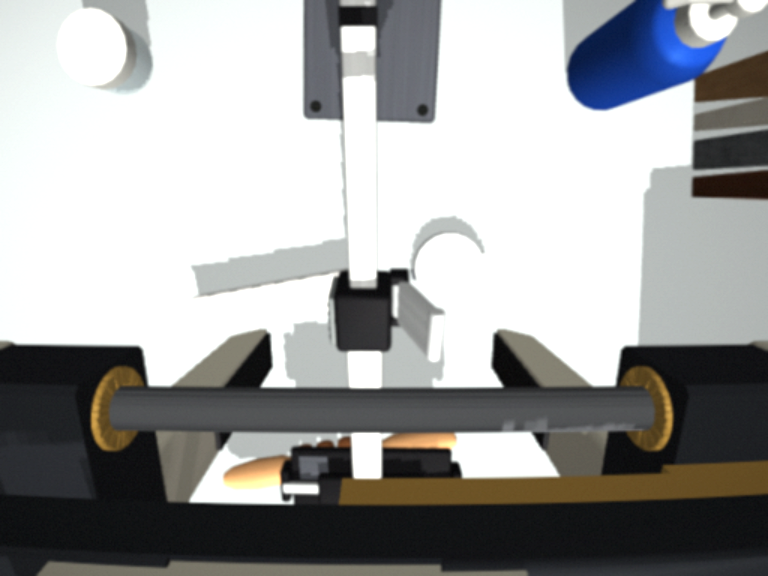

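The clamp with its lever spans columns 331–442 (1.5x), centred between the fingers (250–510), and the tape's near edge is at row 24. I'll descend and then close lightly.

Emit:
move_arm([
  [0,0.3,0],
  [0,0.55,-0.01],
  [0,0.66,-0.01],
  [0,0.66,-0.01],
  [0,0.66,-0.01],
], turn=[0,0,0,0,0])

```text
time: 3.85
tcp_pos: [571.0, -79.3, 184.0]
eef_rot: [[0.994, -0.0, 0.113], [-0.113, 0.002, 0.994], [-0.0, -1.0, 0.002]]
wrist_force: [-0.6, 1.5, 0.1]
width: 92.9
```

Emit:
move_arm([
  [0,0,0],
  [0,0,0],
  [0,0,0],
  [0,0,0],
  [0,0,0],
  [0,0,0],
  [0,0,0],
  [0,0,0],
], turn=[0,0,0,0,0,0,0,0], grip=0.5, newtons=5)

```text
time: 4.65
tcp_pos: [570.8, -79.3, 184.1]
eef_rot: [[0.994, -0.0, 0.113], [-0.113, 0.002, 0.994], [-0.001, -1.0, 0.002]]
wrist_force: [-1.7, 0.5, 1.6]
width: 58.6
```

Emit:
move_arm([
  [0,-0.0115,0.04],
  [0,-0.029,0.1],
  [0,-0.052,0.18],
  [0,-0.075,0.26],
  [0,-0.098,0.34],
  [0,-0.121,0.42],
  [0,-0.144,0.5],
  [0,-0.167,0.58],
  [0,-0.19,0.66],
  [0,-0.213,0.74],
  [0,-0.23,0.8],
  [0,-0.242,0.84],
  [0,-0.249,0.865],
  [0,-0.249,0.865],
  [0,-0.249,0.865],
], turn=[0,0,0,0,0,0,0,0,0,0,0,0,0,0,0])

```text
time: 6.15
tcp_pos: [580.7, 6.6, 209.1]
eef_rot: [[0.994, -0.0, 0.113], [-0.113, 0.002, 0.994], [-0.0, -1.0, 0.002]]
wrist_force: [1.6, -0.5, -1.9]
width: 58.8
```

Run:
```python
from h import *
im,d=grab('wrist','w3'); s=env.state(); print(s['time'],s['tcp_pos'],s['wrist_force'],s['width'])
cv2.imwrite('pics/w3b.png',cv2.convertScaleAbs(cv2.resize(im[90:330,150:350],(700,840),interpolation=cv2.INTER_CUBIC)[:600],alpha=1.5))
g=im.max(2).astype(int)
for r in range(100,215): print(r,int(g[r,244:250].mean()),int(d[r,247]),end='; ')
```

```text
6.2 [580.65722203   6.48822922 209.09106655] [ 2.6088438  -0.10128353 -2.74770129] 58.89779108474123
100 93 347; 101 93 348; 102 94 348; 103 95 347; 104 98 348; 105 101 347; 106 108 348; 107 109 348; 108 110 348; 109 110 350; 110 111 349; 111 111 349; 112 111 349; 113 111 351; 114 111 350; 115 112 350; 116 113 351; 117 114 352; 118 113 351; 119 114 352; 120 114 352; 121 114 354; 122 114 353; 123 115 354; 124 115 353; 125 115 352; 126 115 354; 127 115 354; 128 116 355; 129 115 355; 130 112 354; 131 105 356; 132 98 357; 133 97 356; 134 98 357; 135 98 356; 136 98 356; 137 99 355; 138 99 357; 139 99 357; 140 99 357; 141 99 359; 142 98 359; 143 102 360; 144 123 361; 145 154 370; 146 168 368; 147 167 371; 148 160 369; 149 159 153; 150 165 151; 151 170 151; 152 170 148; 153 169 146; 154 169 145; 155 168 144; 156 169 145; 157 165 144; 158 147 144; 159 120 145; 160 110 145; 161 111 144; 162 111 143; 163 112 144; 164 114 145; 165 115 145; 166 116 142; 167 117 142; 168 120 144; 169 123 144; 170 131 379; 171 157 378; 172 177 378; 173 185 379; 174 187 379; 175 186 379; 176 187 380; 177 187 380; 178 188 380; 179 188 160; 180 189 161; 181 189 160; 182 189 161; 183 190 161; 184 191 160; 185 192 159; 186 193 161; 187 192 159; 188 193 161; 189 193 161; 190 192 163; 191 190 161; 192 191 162; 193 192 161; 194 190 161; 195 179 160; 196 152 161; 197 123 161; 198 113 162; 199 114 161; 200 114 162; 201 115 161; 202 116 161; 203 117 163; 204 117 162; 205 117 163; 206 113 161; 207 102 163; 208 89 162; 209 81 162; 210 81 159; 211 80 159; 212 79 158; 213 68 158; 214 44 156;
```

View pics/w3b.png

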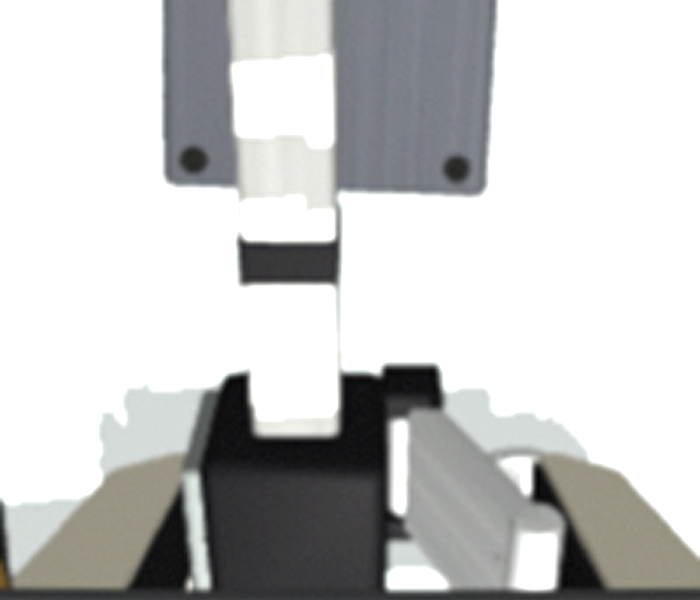

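The picture shows the tape's near edge at crop row 283 (full row 170.9) and the boom entering the clamp's end face at crop row 436 (full row 214.6). The fingers hold both sides.

Run:
```python
from h import *
z=np.load('w3.npz');d=z['d'];g=z['im'].max(2).astype(int)
print([(r,int(g[r,228:240].mean()),round(float(np.median(d[r,228:240])),1)) for r in list(range(155,176))+list(range(205,222))])
x=np.array([-.1122,-.9545,-.2764]); n=np.array([-.032,-.274,.961])
D=np.array([np.median(d[r,228:240]) for r in range(172,212)]); k=np.polyfit(range(172,212),1/D,1)
f=lambda r:1/np.polyval(k,r)
P=np.vstack([world('w3',[(233,r)],f(r)) for r in (158.7,170.7,214.4)]); print(P.round(1))
print((P-P[1])@x,(P-P[1])@n)
```

```text
[(155, 231, 139.9), (156, 232, 140.4), (157, 229, 141.0), (158, 184, 140.3), (159, 94, 141.0), (160, 41, 141.2), (161, 37, 141.4), (162, 39, 141.9), (163, 39, 142.3), (164, 39, 142.2), (165, 39, 142.5), (166, 39, 143.1), (167, 39, 143.1), (168, 38, 143.5), (169, 37, 143.5), (170, 70, 144.0), (171, 154, 144.8), (172, 215, 145.0), (173, 232, 145.2), (174, 232, 146.0), (175, 232, 145.5), (205, 233, 155.2), (206, 233, 155.1), (207, 231, 155.6), (208, 210, 155.6), (209, 175, 156.5), (210, 159, 156.5), (211, 158, 157.0), (212, 159, 157.0), (213, 152, 158.0), (214, 107, 157.2), (215, 42, 156.5), (216, 11, 155.9), (217, 11, 154.9), (218, 12, 153.5), (219, 13, 153.1), (220, 13, 152.3), (221, 13, 151.6)]
[[574.9  56.9 233.6]
 [573.9  50.6 231.8]
 [570.   25.  224.2]]
[-6.63671461  0.         26.98400776] [ 0.01367177  0.         -0.07442733]
```

Emit:
move_arm([
  [0,-0.012,0.04],
  [0,-0.029,0.1],
  [0,-0.046,0.16],
  [0,-0.063,0.22],
  [0,-0.075,0.26],
  [0,-0.075,0.26],
  [0,-0.075,0.26],
], turn=[0,0,0,0,0,0,0])

```text
time: 6.9
tcp_pos: [583.7, 32.6, 216.7]
eef_rot: [[0.994, -0.0, 0.113], [-0.113, 0.002, 0.994], [-0.0, -1.0, 0.002]]
wrist_force: [2.1, -0.6, -1.8]
width: 58.9
```

Run:
```python
from h import *
im,d=grab('wrist','w4'); s=env.state(); print(s['time'],s['tcp_pos'],s['wrist_force'],s['width'])
cv2.imwrite('pics/w4b.png',cv2.convertScaleAbs(cv2.resize(im[150:300,140:340],(800,600),interpolation=cv2.INTER_CUBIC),alpha=1.5))
g=im.max(2).astype(int)
print([(r,int(g[r,228:240].mean()),round(float(np.median(d[r,228:240])),1)) for r in range(194,224)])
```

```text
6.95 [583.62678642  32.41648883 216.61492686] [ 2.69615677 -0.61186463 -2.07596981] 58.80278428944186
[(194, 233, 151.8), (195, 233, 151.9), (196, 233, 152.1), (197, 232, 152.6), (198, 233, 152.9), (199, 233, 153.1), (200, 233, 153.2), (201, 233, 153.5), (202, 234, 153.9), (203, 232, 154.4), (204, 195, 154.6), (205, 115, 154.1), (206, 51, 154.7), (207, 28, 155.2), (208, 18, 155.6), (209, 16, 155.9), (210, 16, 156.1), (211, 16, 156.6), (212, 16, 156.8), (213, 15, 157.1), (214, 15, 157.4), (215, 13, 156.2), (216, 13, 155.5), (217, 13, 154.5), (218, 12, 154.0), (219, 13, 153.3), (220, 13, 153.0), (221, 14, 151.7), (222, 16, 151.6), (223, 20, 151.1)]
```

View pics/w4b.png

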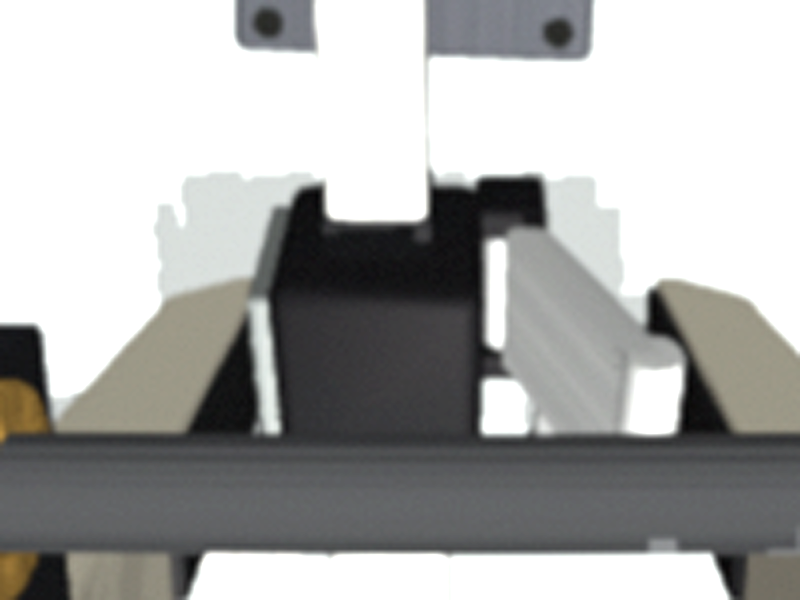

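About 9.5 rows of tape (5.5–6 mm of its 7 mm) remain visible, so the clamp's end is roughly 1 mm over the edge, well within tolerance. I'll hold briefly, then firm the pinch in steps.

Emit:
move_arm([
  [0,0,0],
  [0,0,0],
  [0,0,0],
  [0,0,0],
], turn=[0,0,0,0])

```text
time: 7.35
tcp_pos: [583.6, 32.3, 216.6]
eef_rot: [[0.994, -0.0, 0.113], [-0.113, 0.002, 0.994], [-0.001, -1.0, 0.002]]
wrist_force: [2.7, -0.1, -1.7]
width: 58.6
```

Emit:
move_arm([
  [0,0,0],
  [0,0,0],
  [0,0,0],
  [0,0,0],
  [0,0,0],
], turn=[0,0,0,0,0], grip=0, newtons=14)

```text
time: 7.85
tcp_pos: [582.5, 32.0, 216.6]
eef_rot: [[0.994, -0.002, 0.113], [-0.113, 0.001, 0.994], [-0.003, -1.0, 0.001]]
wrist_force: [-5.8, -2.0, 2.0]
width: 43.2
```

Emit:
move_arm([
  [0,0,0],
  [0,0,0],
  [0,0,0],
  [0,0,0],
  [0,0,0],
  [0,0,0],
  [0,0,0],
  [0,0,0],
], turn=[0,0,0,0,0,0,0,0], newtons=30)

```text
time: 8.65
tcp_pos: [582.3, 32.1, 216.6]
eef_rot: [[0.994, -0.003, 0.113], [-0.113, 0.001, 0.994], [-0.003, -1.0, 0.001]]
wrist_force: [-4.1, -0.1, 2.5]
width: 40.8
```

Run:
```python
from h import *
im,d=grab('wrist','w5'); s=env.state(); print(s['time'],s['tcp_pos'],s['wrist_force'],s['width'])
cv2.imwrite('pics/w5b.png',cv2.convertScaleAbs(cv2.resize(im[150:300,140:340],(800,600),interpolation=cv2.INTER_CUBIC),alpha=1.5))
g=im.max(2).astype(int)
print([(r,int(g[r,236:248].mean()),round(float(np.median(d[r,236:248])),1)) for r in range(198,222)])
```

```text
8.7 [582.29881875  32.10000534 216.57989505] [-4.48603014 -0.9669888   3.23222141] 41.03501616359113
[(198, 238, 153.0), (199, 238, 153.4), (200, 238, 153.6), (201, 239, 153.9), (202, 236, 154.3), (203, 195, 154.6), (204, 106, 154.0), (205, 45, 154.4), (206, 25, 154.8), (207, 18, 154.9), (208, 17, 155.6), (209, 18, 155.9), (210, 18, 156.6), (211, 17, 156.5), (212, 17, 156.8), (213, 16, 156.6), (214, 15, 156.0), (215, 14, 154.9), (216, 14, 154.4), (217, 14, 152.7), (218, 14, 152.9), (219, 14, 151.9), (220, 16, 151.3), (221, 19, 151.3)]
```

View pics/w5b.png

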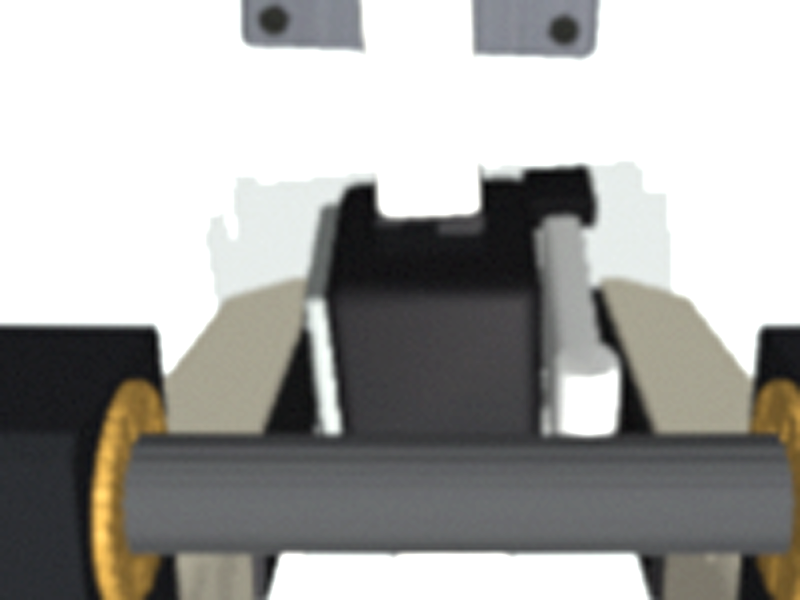

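The paddle now stands flat against the clamp, with opening 41 mm. About 9.5 rows of tape are still visible, as before, so the arm stayed at the mark.

Run:
```python
from h import *
s=env.state(); print(s['time'],s['width'],s['wrist_force']); print(env.sign_off())
```

```text
8.7 41.03501616359113 [-4.48603014 -0.9669888   3.23222141]
the job is handed in; nothing more can be done
None
```

I pushed the sliding arm 117 mm up the boom with a 5 N pinch until the clamp's upper end met the tape. There I shut the lever by firming the pinch to 14 N and then 30 N. I handed the job in at 8.7 s with the fingers still gripping at 30 N.

**Position at the mark:** about 5.5–6 mm of the 7 mm tape stayed visible, both before and after the flip. That puts the clamp's end roughly 1 mm past the tape edge, inside the 5 mm limit. The arm did not leave the mark during the flip.

**Lever:** the opening stayed at 58.6–58.9 mm while I carried the arm, so the lever stayed open until the flip. That is just under the stated 59 mm minimum for the open lever. It ended at 41.0 mm, against a nominal 42 mm shut, and the last picture shows the paddle flat against the clamp.

**Disagreements and gaps:**
- The first wrist picture put the clamp 114–118 mm from the tape; the close-up agreed, finding 27 mm left after the first 90 mm.
- The tape measured 6.6 mm against its stated 7 mm.
- I did not take a final picture of the bystanders, but the wrist force stayed below about 7 N throughout and showed no sign of contact with them.

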